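Clamp a teapot spout in the check nest, record it, and open the clamp

ROBOT

A 6-joint arm with a two-finger parallel gripper is mounted at the origin on the work surface. World frame = base frame: x ahead of the robot, y to its left, z up, the work surface at z = 0. Lengths are in m, angles in rad, forces in N, time in s.
With the tool pointing down it reaches from about 0.425 to 0.95 m from the base axis. Payload 3.5 kg.
Tool frame: the origin (TCP) lies midway between the tips of the shut fingers; the grasp point (between the pads) lies 19 mm behind it; z points along the fingers, y is the line along which they close (so a half turn about z gives the same grasp; the last joint's range is limited). The gripper opens to 85 mm and grips with 20 to 120 N. Pads are 22 mm wide; open, the fingers measure 114 mm over their backs; the gripper's body (76 mm by 85 mm) begins 54 mm behind the grasp point. The pads swing forward as they close: fully open they stand 13 mm farther back than shut.
Start: joints at [1.056, 0.286, 1.577, -0, 1.279, -0.15], TCP at [0.241, 0.631, 0.211] pointing down, gripper open.
Joint ranges: [-2.77, 2.77], [-0.9, 2.22], [0.21, 2.48], [-1.53, 4.67], [0.24, 2.81], [-2.84, 2.84]. Speed limits (rad/s): [2.79, 2.79, 3.14, 3.14, 3.14, 3.14].

INTERFACE

Orientations are given as a unit quaternion [x, y, z, w].
In Python, from plant import ctrl, cams, order gives the robot as it stands.
- The arm moves only by the tool move_arm, never from a script. Its argument "plan" is one flat list of numbers, 7 for each row, row after row: the shift along the world's x, y, z in mm, then the turn, a rotation vector about the world's x, y, z in degrees, then the finger opening in mm, from 0 to 85.4. A call has 1 to 12 rows; each row shifts and turns the commanded pose from where the row before left it; what a row does not reach is not made up. A row lasts 1/10 s, in which the tool goes at most 50 mm and 8.59 degrees, less where a joint would pass 70% of its speed; a pose out of reach is approached as far as the arm can. A call is refused whole if a number of a shift passes 50 or a number of a turn 8.59, either way. A call with a gripper value outside its range is refused whole. The fingers move at their own pace and stop on an object; "newtons" is the grip in N (left out, the last holds). Time passes only in rows, so rows that do not move let the fingers close. It gives the time, the measured TCP pose, the force, the opening and the grip force at its end, in the units of the state.
- ctrl.get_state(): the state, without advancing time (a new reading comes with each control period).
- cams.read_camera(name): name is "scene" or "side" or "wrist"; returns a dict with "color" (480x640x3 uint8, red, green, blue), "fov_y" (degrees; the focal length in pixels is half the picture's height over the tangent of half this angle, whatever the lens; pixels are square), "cx", "cy" (the principal point, pixels), "origin" and "orientation" of the camera in the world; the wrist camera has in their place "T_tool_cam" (4x4, takes a point from camera to tool coordinates, whose origin is the TCP and whose axes are the flange's). Camera axes: x right, y up, looking along -z (the intrinsics and any distortion apply to the point x, -y, -z); pixel columns grow to the right and rows downward; lengths in m; the calibration is good to about 2 mm. A picture is of the moment at which its call begins: read the wrist's pose just before it. There is no depth.
- order.sign_off(): hands the job in; it is judged then, once.
The state is a dict: "time": time; "qpos": joint angles; "dq": joint speeds; "joint_efforts": joint torques, N m; "eef_pos": TCP position; "tcp_rot": TCP orientation; "contact_force": force on the tool from outside, world axes, zero at the start; "wrist_torque": the same for the moment, N m; "opening": opening from 0.0 (shut) to 1.0 (fully open); "finger_force": force on a finger pad.
Only numpy, scipy, OpenCV 4.12 (cv2) and the standard library are available. Lean on these libraries where they do the work, as an engineer would, in place of code of your own. Each camera call takes 0.05 s, during which the arm holds its last target. There are 200 camera calls.

TASK

Swing the toggle clamp's arm over centre so that its rubber pad holds the green spout down in the check nest. With the clamp shut, press the button on the sloping face under the console's hood fully down, hold it a moment and let it come up again; then swing the clamp arm all the way back open. Leave the spout lying in its nest and do not disturb the other things on the trolley.

Things in the scene. Friction and masses are not known exactly. Their poses are not given: they have to be found in the camera images.
- nest: fixed check nest on a 170 x 150 mm steel base. Origin on the trolley top under the middle of the spout; y runs along the spout, x points from the spout to the clamp's pivot. The pivot line (parallel to y) is at x = +70, z = 105 mm in this frame, in a bracket 46 mm wide, 118 mm high. V saddles at y = +-30 mm carry the spout. A dial gauge (top at z = 83 mm) is at x = -25, y = +68 mm.
- clamp (a joint): angle of the clamp arm about its pivot line (rad): 0 = level, pad on the spout; it grows as the arm swings up and over towards the nest's +x; 1.92 = open stop, 20 deg beyond upright. A spring drives it to the nearer end; dead centre is at about 1.2 rad and it must be carried past that. Starting it from either end takes about 5 N at the cross-bar.
- bar (a point): middle of the cross-bar at the clamp arm's free end: round steel, 16 mm thick, 140 mm long, parallel to the nest's y, 130 mm from the pivot line. The 24 mm wide arm meets it at its middle, so each half has 58 mm free for a grasp (its centre 42 mm off along y). Arm level: the bar is at x = -60, z = 105 mm in the nest frame; arm open: at x = +114, z = 227 mm.
- spout_center (a point): centre of the broken green-glazed straight teapot spout, 134 mm long along its y axis, 40 mm thick in the middle, with a 54 mm flange at its -y end; loose, 0.14 kg; it lies in the saddles with this point 65 mm above the trolley.
- cradle (a point): fixed point of the nest: where the centre of the spout belongs (nest frame x = 0, y = 0, z = 65 mm; axes as the nest's); the spout may lie up to 8 mm along y off it from the start.
- console: fixed grey console, 110 mm wide, 139 mm high, origin on the trolley top; -x is its front, which looks away from the robot. The front face slopes at 40 deg, looking up and to -x. A flat hood (underside z = 133 mm, front edge at x = -23 mm in this frame, 110 mm wide) covers the button from straight above and leaves it open along the normal of the slope.
- button_top (a point): centre of the top of the round black button, 32 mm in diameter; in the console frame at about x = -9, y = 0, z = 75 mm. Its own z axis is the normal of the slope (40 deg from vertical, leaning to the console's -x): press along -z of this point.
- button (a joint): how far the button is pressed (m): 0 = up, 0.008 = fully down. A spring lifts it; fully down takes 5 N.
- finial: blue-and-white porcelain tureen finial, 70 mm tall, 52 mm across, standing; origin at its underside
- brooch: pink porcelain flower brooch, 64 mm across, 13 mm thick, lying flat; origin at its underside
- snuffer: pewter candle snuffer, 190 mm long, 38 mm tall, lying; origin under its cone
- pin_vise: brass pin vise, 120 mm long, 20 mm thick, lying; origin under its middle
- loupe: hand magnifier with wooden handle, 170 mm long, 14 mm thick, lying; origin under its lens
- saucer_cup: white porcelain cup, 84 mm across, 60 mm tall, standing; origin at its underside
Things that resemble listed ones, but are neither listed nor needed, are in the scene too. What is shaped like the console but red is not meant.

How it is judged:
By the outcome, as a careful person would: the job done as asked, in the order asked, and still so for the second after the job is handed in, with the robot touching nothing.
It also fails if it takes over 67 s, if anything falls off the work surface, if the arm or the gripper's body presses on something with over 40 N, if the wrist force passes 120 N, or if a joint passes its speed limit or range.

## Working session

There is one attempt and no reset: what is moved stays moved. The work goes in short steps, Python scripts to look and compute and a tool call to move; the robot and the scene stay as the last step left them, time stands still between calls to the robot, and variables do not carry over. Pictures are saved under pics/ and viewed, at most 13 in all, crops included, and the job is handed in when it is done.

Besides the shell and the picture viewer there is one more tool, called after "Call:" in YAML: its name, and indented under it one key for each argument. move_arm: Moves the arm, as the interface text tells. Its arguments: {"type":"object","properties":{"plan":{"type":"array","items":{"type":"number"}},"newtons":{"type":"number"}},"required":["plan"]}

```bash
mkdir -p pics; ls
python3 - <<'E'
from plant import ctrl,cams
import cv2
s=ctrl.get_state();print(s)
for n in("scene","side","wrist"):
    c=cams.read_camera(n);cv2.imwrite(f"pics/{n}0.png",c["color"][:,:,::-1])
    print(n,{k:v for k,v in c.items() if k!="color"})
E
```

```text
pics
{'time': 0.0, 'qpos': array([ 1.05597835e+00,  2.87145393e-01,  1.57818022e+00, -9.31464825e-06,
        1.27859960e+00, -1.49991662e-01]), 'dq': array([ 0.00022675, -0.001233  ,  0.00237185,  0.00073777, -0.00050029,
       -0.00035507]), 'joint_efforts': array([-1.29203654e-04, -4.05974507e+01, -2.92625803e+01, -2.10748958e-04,
        5.91524920e-03,  2.36068658e-06]), 'eef_pos': array([0.24044935, 0.62996613, 0.20955901]), 'tcp_rot': array([ 1.81401770e-01,  9.83408378e-01, -1.10389024e-03, -3.76361887e-04]), 'contact_force': array([ 0.20870391, -0.05629073, -0.85888752]), 'wrist_torque': array([ 0.01116277,  0.02346783, -0.03790485]), 'finger_force': 0.0, 'opening': 1.0000518991916867}
scene {'fov_y': 42.624074200972146, 'cx': 323.57477534606767, 'cy': 233.24360691975232, 'origin': array([ 1.57065949, -0.31310214,  1.24825599]), 'orientation': array([0.28585264, 0.2119159 , 0.544148  , 0.75979133])}
side {'fov_y': 50.59815823171743, 'cx': 326.7570171915414, 'cy': 245.43660245391953, 'origin': array([-0.07336197, -0.75097899,  0.65356673]), 'orientation': array([ 0.47318795, -0.18410557, -0.30744089,  0.80478469])}
wrist {'fov_y': 70.45020131342557, 'cx': 319.11149784865154, 'cy': 245.25794535748082, 'T_tool_cam': array([[ 2.61969136e-04,  9.48787786e-01,  3.15914022e-01,
         7.95868029e-02],
       [ 9.99999433e-01,  7.76203210e-05, -1.06235930e-03,
        -5.19196805e-04],
       [-1.03247488e-03,  3.15914121e-01, -9.48787227e-01,
        -1.62218776e-01],
       [ 0.00000000e+00,  0.00000000e+00,  0.00000000e+00,
         1.00000000e+00]])}
```

View pics/scene0.png

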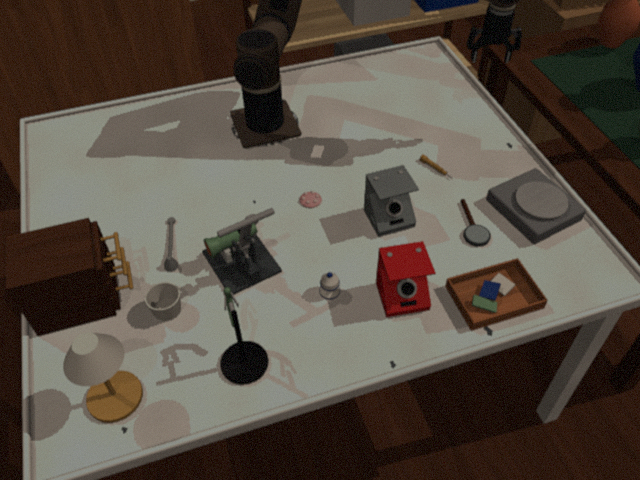

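View pics/side0.png

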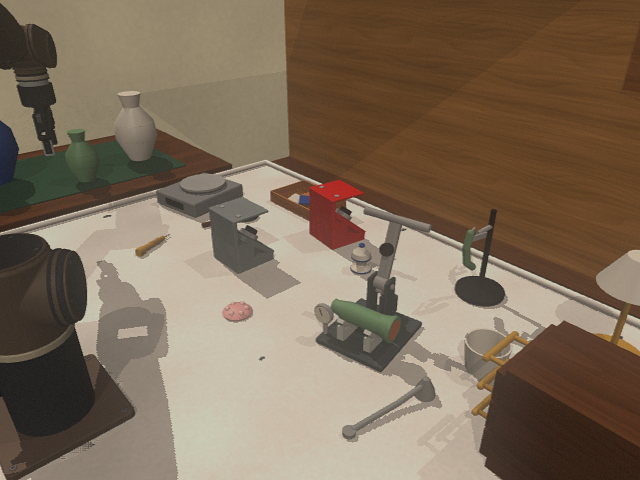

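The scene view shows the nest at about (240,250) with its bar at about (245,220), and the grey console at (390,200). In the side view they are at (370,310) and (240,235). I'll enlarge all four crops in one picture.

Run:
```python
import cv2,numpy as np
a=cv2.imread("pics/scene0.png");b=cv2.imread("pics/side0.png")
f=lambda im,x,y:cv2.resize(np.clip(im[y:y+100,x:x+133].astype(float)*1.4,0,255).astype('uint8'),(400,300),interpolation=cv2.INTER_CUBIC)
# all scale 3
c=np.vstack([np.hstack([f(a,185,195),f(a,330,150)]),np.hstack([f(b,305,200),f(b,180,185)])])
cv2.imwrite("pics/crops.png",c)
d=cv2.resize(b[280:380,305:438],(400,300),interpolation=cv2.INTER_CUBIC);cv2.imwrite("pics/crop2.png",d)
```

```text
(no output)
```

View pics/crops.png

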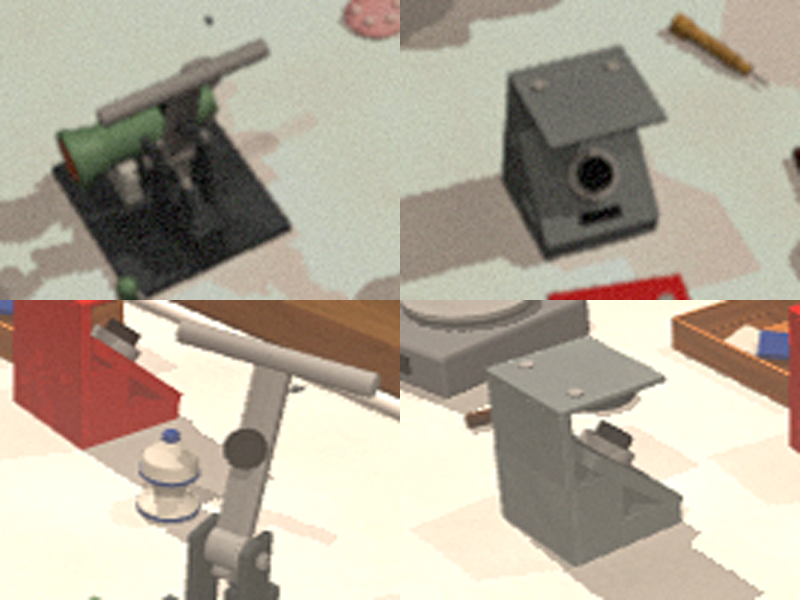

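View pics/crop2.png

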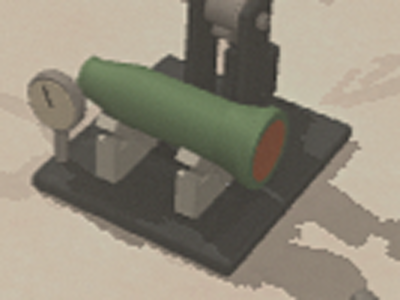

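Bar, base corners, hood corners and both buttons are clear in both views. Next I triangulate them.

```bash
cat > h.py <<'E'
import numpy as np
from plant import ctrl,cams
from scipy.spatial.transform import Rotation as R
C={n:cams.read_camera(n) for n in("scene","side")}
def ray(c,u,v,T=None):
    f=240/np.tan(np.radians(c["fov_y"]/2))
    d=np.array([(u-c["cx"])/f,-(v-c["cy"])/f,-1])
    if T is None: o,M=c["origin"],R.from_quat(c["orientation"]).as_matrix()
    else: o,M=T[:3,3],T[:3,:3]
    d=M@d; return o,d/np.linalg.norm(d)
def tri(p,q):
    o1,d1=ray(C["scene"],*p);o2,d2=ray(C["side"],*q)
    t=np.linalg.lstsq(np.c_[d1,-d2],o2-o1,rcond=None)[0]
    a,b=o1+t[0]*d1,o2+t[1]*d2
    return (a+b)/2,np.linalg.norm(a-b)
def plane(n,p,z):
    o,d=ray(C[n],*p);return o+d*(z-o[2])/d[2]
E
python3 - <<'E'
from h import *
np.set_printoptions(precision=4,suppress=True)
print("bar",tri((219.2,233.3),(365.5,211)),tri((273.5,211),(429.4,227.7)))
print("barx",tri((219.2,233.3),(429.4,227.7)),tri((273.5,211),(365.5,211)))
for p in((281.4,271),(233.2,292.7),(203.3,251)):print("sc base",plane("scene",p,.012))
for p in((316.6,341),(380.8,370.7),(421.4,323.3)):print("sd base",plane("side",p,.012))
for p in((366.6,175),(403.8,166),(418,189.3),(380.9,199.3)):print("sc hood",plane("scene",p,.139))
for p in((209.9,209),(243.2,197.7),(268.1,211),(235.2,222.3)):print("sd hood",plane("side",p,.139))
print("btn",tri((394.8,208),(252.2,229.7)))
E
```

```text
bar (array([ 0.5801, -0.2084,  0.2271]), np.float64(0.11434418880111011)) (array([ 0.6513, -0.1781,  0.2314]), np.float64(0.12124106654931484))
barx (array([ 0.6306, -0.2553,  0.228 ]), np.float64(0.0021955650800278264)) (array([ 0.5999, -0.1214,  0.2242]), np.float64(0.0009241773797268308))
sc base [ 0.6097 -0.1187  0.012 ]
sc base [ 0.6365 -0.2507  0.012 ]
sc base [ 0.4783 -0.2947  0.012 ]
sd base [ 0.4327 -0.1645  0.012 ]
sd base [ 0.4652 -0.3038  0.012 ]
sd base [ 0.6296 -0.2648  0.012 ]
sc hood [0.4725 0.162  0.139 ]
sc hood [0.4724 0.2684 0.139 ]
sc hood [0.5662 0.2672 0.139 ]
sc hood [0.5685 0.1636 0.139 ]
sd hood [0.4612 0.2572 0.139 ]
sd hood [0.5588 0.2611 0.139 ]
sd hood [0.5591 0.156  0.139 ]
sd hood [0.4671 0.1564 0.139 ]
btn (array([0.5487, 0.2155, 0.0698]), np.float64(0.0007794079418435846))
```

Call:
move_arm:
  plan: [19.2, -43, 6, 0, 0, -2.8, 85, 19.2, -43, 6, 0, 0, -2.8, 85, 19.2, -43, 6, 0, 0, -2.8, 85, 19.2, -43, 6, 0, 0, -2.8, 85, 19.2, -43, 6, 0, 0, -2.8, 85, 19.2, -43, 6, 0, 0, -2.8, 85, 19.2, -43, 6, 0, 0, -2.8, 85, 19.2, -43, 6, 0, 0, -2.8, 85, 19.2, -43, 6, 0, 0, -2.8, 85, 19.2, -43, 6, 0, 0, -2.8, 85]

```text
time: 1.25
eef_pos: [0.4331, 0.1988, 0.2714]
tcp_rot: [0.415, 0.91, 0.0, 0.0]
contact_force: [0.7, 0.6, -0.3]
opening: 0.998
finger_force: 0.0
```

Run:
```python
from h import *
print("stand top",tri((227,291),(493,210)),"foot",plane("scene",(244,362),.01),plane("side",(480,290),.01))
```

```text
stand top (array([ 0.79415151, -0.27990105,  0.22581542]), np.float64(0.016060564258506577)) foot [ 0.83355041 -0.27114341  0.01      ] [ 0.82770606 -0.27411127  0.01      ]
```

Call:
move_arm:
  plan: [19.2, -43, 6, 0, 0, -2.8, 85, 19.2, -43, 6, 0, 0, -2.8, 85, 19.2, -43, 6, 0, 0, -2.8, 85, 19.2, -43, 6, 0, 0, -2.8, 85, 19.2, -43, 6, 0, 0, -2.8, 85, 19.2, -43, 6, 0, 0, -2.8, 85, 19.2, -43, 6, 0, 0, -2.8, 85, 19.2, -43, 6, 0, 0, -2.8, 85, 19.2, -43, 6, 0, 0, -2.8, 85, 19.2, -43, 6, 0, 0, -2.8, 85, 0, 0, 0, 0, 0, 0, 85]

```text
time: 2.45
eef_pos: [0.626, -0.2338, 0.3293]
tcp_rot: [0.624, 0.782, -0.001, -0.0]
contact_force: [0.4, 0.7, -0.8]
opening: 0.995
finger_force: 0.0
```

Run:
```python
from h import *
import cv2
s=ctrl.get_state();c=cams.read_camera("wrist");cv2.imwrite("pics/w1.png",c["color"][:,:,::-1])
T=np.eye(4);T[:3,:3]=R.from_quat(s["tcp_rot"]).as_matrix();T[:3,3]=s["eef_pos"];print(T.round(4),s["qpos"].round(2))
np.save("T1.npy",T@c["T_tool_cam"])
```

```text
[[-0.2263  0.9741 -0.0015  0.625 ]
 [ 0.9741  0.2263  0.0016 -0.2294]
 [ 0.0019 -0.0011 -1.      0.3297]
 [ 0.      0.      0.      1.    ]] [-0.5   0.21  1.46  0.    1.48 -0.73]
```

View pics/w1.png

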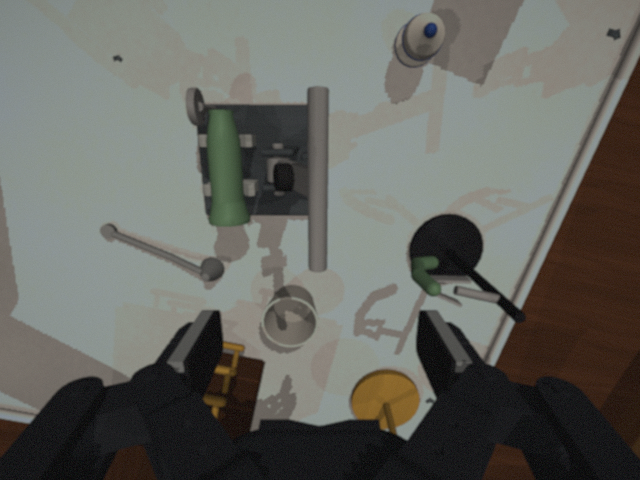

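The wrist view shows the bar running vertically from (318,88) to (318,271), parallel to the pads, with the green spout left of it at (225,165).

Run:
```python
from h import *
T=np.load("T1.npy");c=cams.read_camera("wrist")
def pl(p,z):
    o,d=ray(c,*p,T);return (o+d*(z-o[2])/d[2]).round(4)
a,b=pl((318,90),.227),pl((318,269),.227)
print("bar",a,b,(a+b)/2,np.linalg.norm(a-b),np.degrees(np.arctan2(a[0]-b[0],a[1]-b[1])))
print("spout",pl((220,112),.075),pl((230,218),.08))
print("base",[pl(p,.012) for p in((308,104),(308,215),(208,215))])
```

```text
bar [ 0.6006 -0.1234  0.227 ] [ 0.6317 -0.2575  0.227 ] [ 0.61615 -0.19045  0.227  ] 0.13765907162261412 -13.05701008045509
spout [ 0.4924 -0.155   0.075 ] [ 0.5228 -0.2744  0.08  ]
base [array([ 0.5857, -0.1197,  0.012 ]), array([ 0.6179, -0.2647,  0.012 ]), array([ 0.4771, -0.2974,  0.012 ])]
```

Call:
move_arm:
  plan: [0, -1, -32, 0, 0, 0, 85, 0, 0, -32, 0, 0, 0, 85, 0, 0, -32, 0, 0, 0, 85, 0, 0, -31, 0, 0, 0, 60, 0, 0, 0, 0, 0, 0, 30, 0, 0, 0, 0, 0, 0, 22, 0, 0, 0, 0, 0, 0, 22, 0, 0, 0, 0, 0, 0, 22]
  newtons: 20

```text
time: 3.55
eef_pos: [0.626, -0.2308, 0.2071]
tcp_rot: [0.622, 0.783, 0.0, 0.002]
contact_force: [-0.4, -0.2, 0.0]
opening: 0.261
finger_force: 0.0
```

```bash
python3 -c "
import numpy as np
a=np.linspace(1.92,0,25);x=70-130*np.cos(a);z=130*np.sin(a);t=np.radians(13.05)
for i in range(24):
  d=x[i+1]-x[i];print(round(a[i+1],2),[round(float(v),1) for v in(d*np.cos(t),d*np.sin(t),z[i+1]-z[i])])
"
```

```text
1.84 [-9.6, -2.2, 3.2]
1.76 [-9.9, -2.3, 2.4]
1.68 [-10.0, -2.3, 1.5]
1.6 [-10.1, -2.3, 0.7]
1.52 [-10.1, -2.3, -0.1]
1.44 [-10.1, -2.3, -0.9]
1.36 [-10.0, -2.3, -1.8]
1.28 [-9.8, -2.3, -2.6]
1.2 [-9.6, -2.2, -3.4]
1.12 [-9.3, -2.2, -4.2]
1.04 [-8.9, -2.1, -4.9]
0.96 [-8.5, -2.0, -5.6]
0.88 [-8.1, -1.9, -6.3]
0.8 [-7.5, -1.7, -6.9]
0.72 [-7.0, -1.6, -7.5]
0.64 [-6.4, -1.5, -8.1]
0.56 [-5.7, -1.3, -8.6]
0.48 [-5.0, -1.2, -9.0]
0.4 [-4.3, -1.0, -9.4]
0.32 [-3.6, -0.8, -9.7]
0.24 [-2.8, -0.6, -10.0]
0.16 [-2.0, -0.5, -10.2]
0.08 [-1.2, -0.3, -10.3]
0.0 [-0.4, -0.1, -10.4]
```

Call:
move_arm:
  plan: [0, 0, 0, 0, 0, 0, 8, 0, 0, 0, 0, 0, 0, 8, -9.6, -2.2, 3.2, 0, 0, 0, 8, -9.9, -2.3, 2.4, 0, 0, 0, 8, -10, -2.3, 1.5, 0, 0, 0, 8, -10.1, -2.3, 0.7, 0, 0, 0, 8, -10.1, -2.3, -0.1, 0, 0, 0, 8, -10.1, -2.3, -0.9, 0, 0, 0, 8, -10, -2.3, -1.8, 0, 0, 0, 8, -9.8, -2.3, -2.6, 0, 0, 0, 8, -9.6, -2.2, -3.4, 0, 0, 0, 8]
  newtons: 20

```text
time: 4.65
eef_pos: [0.5371, -0.2515, 0.211]
tcp_rot: [0.622, 0.783, 0.001, 0.004]
contact_force: [-5.3, 5.3, 21.9]
opening: 0.127
finger_force: 22.2
```

Call:
move_arm:
  plan: [-9.3, -2.2, -1.2, 0, 0, 0, 8, -8.9, -2.1, -3.9, 0, 0, 0, 8, -8.5, -2, -5.6, 0, 0, 0, 8, -8.1, -1.9, -6.3, 0, 0, 0, 8, -7.5, -1.7, -6.9, 0, 0, 0, 8, -7, -1.6, -7.5, 0, 0, 0, 8, -6.4, -1.5, -8.1, 0, 0, 0, 8, -5.7, -1.3, -8.6, 0, 0, 0, 8]

```text
time: 5.45
eef_pos: [0.4732, -0.2661, 0.1557]
tcp_rot: [0.622, 0.783, -0.0, 0.001]
contact_force: [0.3, -0.5, -0.5]
opening: 0.093
finger_force: 0.0
```

The grip lost the bar after dead centre, so it has probably snapped shut. I'll lift and look.

Call:
move_arm:
  plan: [0, 0, 40, 0, 0, 0, 8, 0, 0, 40, 0, 0, 0, 8, 0, 0, 40, 0, 0, 0, 8, 0, 0, 40, 0, 0, 0, 8, 0, 0, 0, 0, 0, 0, 8]

```text
time: 5.95
eef_pos: [0.4763, -0.267, 0.3232]
tcp_rot: [0.622, 0.783, 0.0, 0.007]
contact_force: [-0.2, 0.1, 1.3]
opening: 0.093
finger_force: 0.0
```

Run:
```python
from h import *
import cv2
s=ctrl.get_state();w=cams.read_camera("wrist")["color"];np.save("s2.npy",np.r_[s["eef_pos"],s["tcp_rot"]])
b=C["side"]["color"][200:400,270:537];b=cv2.resize(b,(640,480),interpolation=cv2.INTER_CUBIC)
a=np.hstack([cv2.resize(b,(400,300)),cv2.resize(w,(400,300))])
cv2.imwrite("pics/c2.png",a[:,:,::-1])
```

```text
(no output)
```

View pics/c2.png

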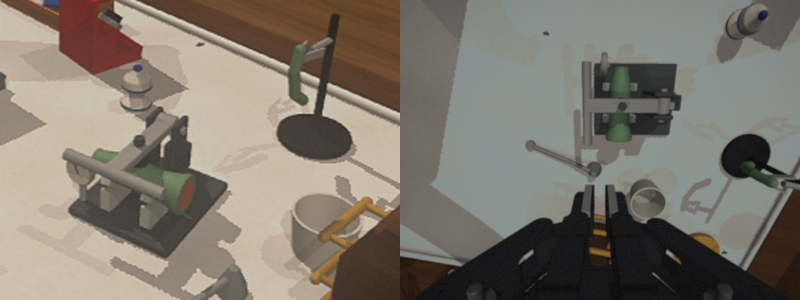

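The clamp is shut: in the side crop the arm lies level with the pad on the spout, and the spout is still seated. Now to the console.

Call:
move_arm:
  plan: [12.5, 43.7, 0, 0, 0, -1.2, 0, 12.5, 43.7, 0, 0, 0, -1.2, 0, 12.5, 43.7, 0, 0, 0, -1.2, 0, 12.5, 43.7, 0, 0, 0, -1.2, 0, 12.5, 43.7, 0, 0, 0, -1.2, 0, 12.5, 43.7, 0, 0, 0, -1.2, 0, 12.5, 43.7, 0, 0, 0, -1.2, 0, 12.5, 43.7, 0, 0, 0, -1.2, 0, 12.5, 43.7, 0, 0, 0, -1.2, 0, 12.5, 43.7, 0, 0, 0, -1.2, 0, 12.5, 43.7, 0, 0, 0, -1, 0, 0, 0, 0, 0, 0, 0, 0]

```text
time: 7.3
eef_pos: [0.6108, 0.2201, 0.3109]
tcp_rot: [0.705, 0.71, -0.002, -0.002]
contact_force: [-0.0, -0.9, -0.0]
opening: -0.003
finger_force: 0.0
```

Run:
```python
from h import *
import cv2
s=ctrl.get_state();w=cams.read_camera("wrist");print(s["eef_pos"],s["qpos"].round(2),R.from_quat(s["tcp_rot"]).as_matrix().round(3))
T=np.eye(4);T[:3,:3]=R.from_quat(s["tcp_rot"]).as_matrix();T[:3,3]=s["eef_pos"];np.save("T3.npy",T@w["T_tool_cam"])
cv2.imwrite("pics/w3.png",w["color"][:,:,::-1])
# red hood top corners read off the first scene / side pictures
for p in((378,246),(428,243),(434,273),(384,279)):print("red sc",plane("scene",p,.139).round(3))
for p in((310,187),(343,182),(364,193),(330,201)):print("red sd",plane("side",p,.139).round(3))
```

```text
[0.61071634 0.21628994 0.31175448] [ 0.18  0.17  1.53 -0.    1.44  0.18] [[-0.004  1.    -0.005]
 [ 1.     0.004 -0.001]
 [-0.001 -0.005 -1.   ]]
red sc [0.711 0.098 0.139]
red sc [0.741 0.214 0.139]
red sc [0.827 0.189 0.139]
red sc [0.806 0.075 0.139]
red sd [0.73  0.204 0.139]
red sd [0.82  0.172 0.139]
red sd [0.809 0.081 0.139]
red sd [0.709 0.102 0.139]
```

View pics/w3.png

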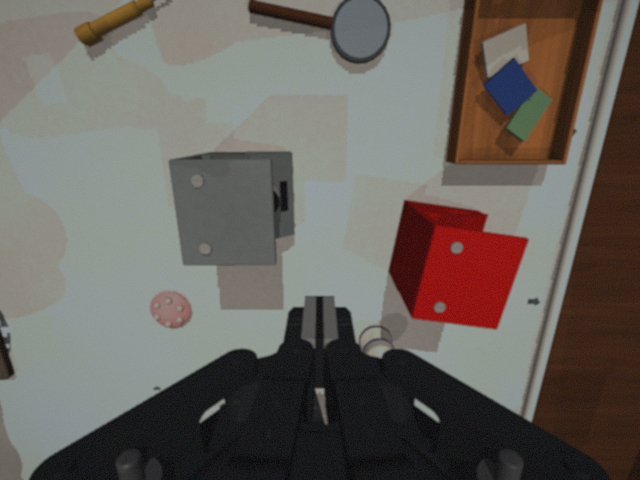

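The grey hood is at (170–276, 158–264) in the wrist view. The red one is close on the +x side, so I use a 44° tilt with the fingers closing along world y.

Call:
move_arm:
  plan: [0, 0, 0, 0, 0, 8.2, 0, 0, 0, 0, 0, 0, 8.2, 0, 0, 0, 0, 0, 0, 8.2, 0, 0, 0, 0, 0, 0, 8.2, 0, 0, 0, 0, 0, 0, 8.2, 0, 0, 0, 0, 0, 0, 8.2, 0, 0, 0, 0, 0, 0, 8.2, 0, 0, 0, 0, 0, 0, 8.2, 0, 0, 0, 0, 0, 0, 8.2, 0, 0, 0, 0, 0, 0, 8.2, 0, 0, 0, 0, 0, 0, 8, 0]

```text
time: 8.55
eef_pos: [0.6113, 0.2135, 0.3142]
tcp_rot: [-0.003, 1.0, -0.0, -0.001]
contact_force: [-0.5, -0.3, 0.5]
opening: 0.002
finger_force: 0.0
```

Call:
move_arm:
  plan: [0, 0, 0, 0, 7.4, 0, 0, 0, 0, 0, 0, 7.4, 0, 0, 0, 0, 0, 0, 7.4, 0, 0, 0, 0, 0, 0, 7.4, 0, 0, 0, 0, 0, 0, 7.4, 0, 0, 0, 0, 0, 0, 7, 0, 0, 0, 0, 0, 0, 0, 0, 0, 0, 0, 0, 0, 0, 0, 0]

```text
time: 9.35
eef_pos: [0.6117, 0.2142, 0.3134]
tcp_rot: [0.0, 0.927, 0.0, -0.375]
contact_force: [-0.3, 1.5, 0.1]
opening: 0.002
finger_force: 0.0
```

Run:
```python
from h import *
T=np.load("T3.npy");c=cams.read_camera("wrist")
for p in((170,160),(271,158),(276,264),(183,264)):
    o,d=ray(c,*p,T);print((o+d*(.139-o[2])/d[2]).round(4))
s=ctrl.get_state();print(s["eef_pos"],s["qpos"].round(2));print(R.from_quat(s["tcp_rot"]).as_matrix().round(3))
```

```text
[0.4681 0.2706 0.139 ]
[0.5651 0.2728 0.139 ]
[0.566  0.1639 0.139 ]
[0.4674 0.1634 0.139 ]
[0.61139437 0.21531057 0.31717392] [ 0.14  0.61  1.08  0.12  2.2  -1.4 ]
[[-0.722 -0.001 -0.691]
 [-0.002  1.     0.   ]
 [ 0.691  0.002 -0.722]]
```

Call:
move_arm:
  plan: [0, 0, -35, 0, 0, 0, 0, 0, 0, -35, 0, 0, 0, 0, 0, 0, -35, 0, 0, 0, 0, 0, 0, -35, 0, 0, 0, 0, 0, 0, -35, 0, 0, 0, 0, -14, 0, -14, 0, 0, 0, 0, -14, 0, -15, 0, 0, 0, 0, -14, 0, -15, 0, 0, 0, 0, 0, 0, 0, 0, 0, 0, 0, 0, 0, 0, 0, 0, 0, 0]

```text
time: 10.5
eef_pos: [0.5701, 0.2157, 0.0976]
tcp_rot: [-0.001, 0.928, 0.0, -0.373]
contact_force: [0.2, -0.0, 0.4]
opening: 0.004
finger_force: 0.0
```

Run:
```python
from h import *
import cv2
s=ctrl.get_state();print(s["eef_pos"].round(4),s["contact_force"].round(1))
f=lambda n,x,y:cv2.resize(C[n]["color"][y:y+90,x:x+120],(400,300),interpolation=cv2.INTER_CUBIC)
cv2.imwrite("pics/c4.png",np.hstack([f("side",200,180),f("scene",340,150)])[:,:,::-1])
```

```text
[0.5711 0.2157 0.098 ] [0.6 0.1 0.1]
```

View pics/c4.png

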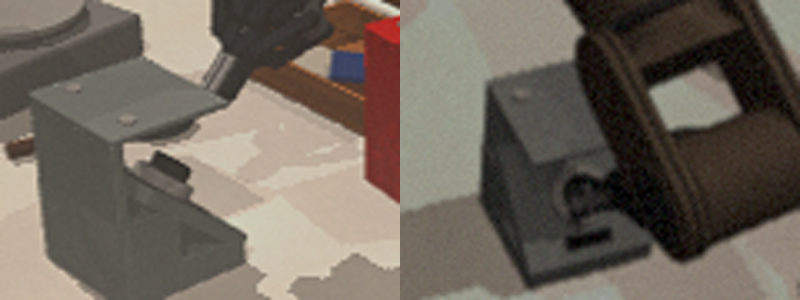

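The side view shows the closed fingers just outside the hood edge, on the button's axis (button at about (168,165) in the crop). The path is clear.

Call:
move_arm:
  plan: [-5.6, 0, -6.6, 0, 0, 0, 0, -5.6, 0, -6.6, 0, 0, 0, 0, -5.6, 0, -6.6, 0, 0, 0, 0, -2, 0, -2.3, 0, 0, 0, 0, 0, 0, 0, 0, 0, 0, 0]

```text
time: 11.1
eef_pos: [0.5499, 0.2154, 0.0728]
tcp_rot: [-0.001, 0.927, 0.0, -0.376]
contact_force: [-0.2, -0.3, -0.3]
opening: 0.0
finger_force: 0.0
```

Call:
move_arm:
  plan: [-1.3, 0, -1.5, 0, 0, 0, 0, -1.3, 0, -1.5, 0, 0, 0, 0, 0, 0, 0, 0, 0, 0, 0]

```text
time: 11.4
eef_pos: [0.5482, 0.2155, 0.0707]
tcp_rot: [-0.001, 0.927, 0.0, -0.375]
contact_force: [0.1, -1.2, -0.4]
opening: 0.004
finger_force: 0.0
```

Call:
move_arm:
  plan: [-1.3, 0, -1.5, 0, 0, 0, 0, -1.3, 0, -1.5, 0, 0, 0, 0, 0, 0, 0, 0, 0, 0, 0]

```text
time: 11.7
eef_pos: [0.5454, 0.2154, 0.0674]
tcp_rot: [-0.001, 0.927, 0.0, -0.375]
contact_force: [-0.8, -1.0, -0.2]
opening: 0.0
finger_force: 0.0
```

Call:
move_arm:
  plan: [-1.3, 0, -1.5, 0, 0, 0, 0, -1.3, 0, -1.5, 0, 0, 0, 0, 0, 0, 0, 0, 0, 0, 0]

```text
time: 12.0
eef_pos: [0.5427, 0.2155, 0.0644]
tcp_rot: [-0.001, 0.927, 0.0, -0.375]
contact_force: [0.1, 0.1, 0.3]
opening: 0.002
finger_force: 0.0
```

Run:
```python
from h import *
import cv2
s=ctrl.get_state();print(s["eef_pos"].round(4),s["contact_force"].round(1),s["joint_efforts"].round(1))
f=lambda n,x,y:cv2.resize(C[n]["color"][y:y+60,x:x+80],(400,300),interpolation=cv2.INTER_CUBIC)
cv2.imwrite("pics/c5.png",np.hstack([f("side",220,190),f("scene",365,165)])[:,:,::-1])
```

```text
[0.543  0.2155 0.0647] [-0.1  0.8 -0.3] [  0.  -49.4 -23.9   0.2   1.5   0. ]
```

View pics/c5.png

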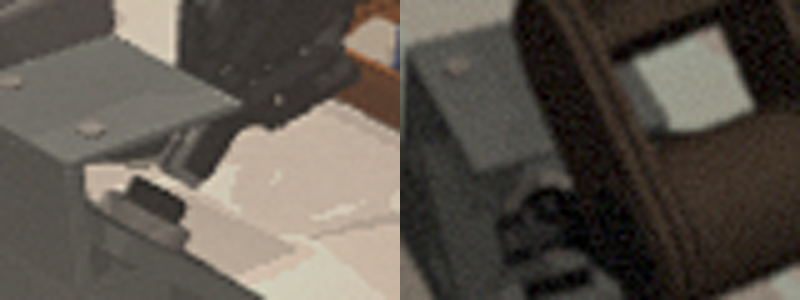

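Run:
```python
from h import *
def proj(n,X):
    c=C[n];f=240/np.tan(np.radians(c["fov_y"]/2));p=R.from_quat(c["orientation"]).as_matrix().T@(np.array(X)-c["origin"]);return (c["cx"]-f*p[0]/p[2],c["cy"]+f*p[1]/p[2])
s=ctrl.get_state();Z=R.from_quat(s["tcp_rot"]).as_matrix()[:,2]
for t in(0,.01,.02,.03,.05):
  X=s["eef_pos"]-t*Z
  print(t,[np.round(proj(n,X),1) for n in("side","scene")])
print("btn",proj("side",(.550,.2155,.073)),proj("scene",(.550,.2155,.073)))
```

```text
0 [array([250.4, 232.1]), array([393.7, 208. ])]
0.01 [array([252.5, 228.7]), array([395. , 207.9])]
0.02 [array([254.6, 225.3]), array([396.2, 207.8])]
0.03 [array([256.7, 221.9]), array([397.5, 207.7])]
0.05 [array([260.9, 215.2]), array([400. , 207.5])]
btn (np.float64(252.42523175564924), np.float64(228.32561314715275)) (np.float64(394.99752825088376), np.float64(207.62779872502534))
```

No contact yet, and the tips still look short of the button in the side view. I'll keep going in small steps while watching the force.

Call:
move_arm:
  plan: [-1.3, 0, -1.5, 0, 0, 0, 0, -1.3, 0, -1.5, 0, 0, 0, 0, 0, 0, 0, 0, 0, 0, 0]

```text
time: 12.5
eef_pos: [0.5401, 0.2155, 0.0614]
tcp_rot: [-0.001, 0.927, 0.0, -0.375]
contact_force: [0.1, 0.0, 0.5]
opening: -0.002
finger_force: 0.0
```

Call:
move_arm:
  plan: [-1.3, 0, -1.5, 0, 0, 0, 0, -1.3, 0, -1.5, 0, 0, 0, 0, 0, 0, 0, 0, 0, 0, 0]

```text
time: 12.8
eef_pos: [0.5379, 0.2155, 0.0587]
tcp_rot: [-0.001, 0.927, 0.0, -0.374]
contact_force: [0.1, 0.3, 0.7]
opening: -0.001
finger_force: 0.8
```

Call:
move_arm:
  plan: [-1.3, 0, -1.5, 0, 0, 0, 0, 0, 0, 0, 0, 0, 0, 0]

```text
time: 13.0
eef_pos: [0.5369, 0.2155, 0.0574]
tcp_rot: [-0.001, 0.927, 0.0, -0.374]
contact_force: [1.8, -0.4, 1.7]
opening: -0.001
finger_force: 1.2
```

Call:
move_arm:
  plan: [-1.3, 0, -1.5, 0, 0, 0, 0, 0, 0, 0, 0, 0, 0, 0]

```text
time: 13.2
eef_pos: [0.5355, 0.2155, 0.0559]
tcp_rot: [-0.001, 0.927, 0.0, -0.374]
contact_force: [2.2, -0.4, 2.8]
opening: 0.003
finger_force: 1.6
```

Call:
move_arm:
  plan: [-1.3, 0, -1.5, 0, 0, 0, 0, 0, 0, 0, 0, 0, 0, 0]

```text
time: 13.4
eef_pos: [0.5342, 0.2155, 0.0543]
tcp_rot: [-0.001, 0.927, 0.0, -0.374]
contact_force: [3.9, -0.3, 3.5]
opening: 0.001
finger_force: 2.0
```

Call:
move_arm:
  plan: [-1, 0, -1.2, 0, 0, 0, 0, 0, 0, 0, 0, 0, 0, 0]

```text
time: 13.6
eef_pos: [0.5332, 0.2155, 0.0531]
tcp_rot: [-0.001, 0.927, 0.0, -0.374]
contact_force: [3.0, -0.2, 3.3]
opening: -0.002
finger_force: 2.4
```

Call:
move_arm:
  plan: [-1, 0, -1.2, 0, 0, 0, 0, 0, 0, 0, 0, 0, 0, 0]

```text
time: 13.8
eef_pos: [0.5331, 0.2155, 0.0529]
tcp_rot: [-0.001, 0.928, 0.0, -0.373]
contact_force: [5.2, -0.8, 5.4]
opening: 0.002
finger_force: 3.8
```

Call:
move_arm:
  plan: [-1.3, 0, -1.5, 0, 0, 0, 0, 0, 0, 0, 0, 0, 0, 0, 0, 0, 0, 0, 0, 0, 0, 0, 0, 0, 0, 0, 0, 0, 0, 0, 0, 0, 0, 0, 0, 0, 0, 0, 0, 0, 0, 0, 0, 0, 0, 0, 0, 0, 0]

```text
time: 14.5
eef_pos: [0.5331, 0.2155, 0.0527]
tcp_rot: [-0.001, 0.928, 0.001, -0.372]
contact_force: [6.8, -0.5, 7.7]
opening: -0.001
finger_force: 5.6
```

The button is bottomed and was held for over 0.5 s at 10 N. Retreating along the normal.

Call:
move_arm:
  plan: [4, 0, 5, 0, 0, 0, 0, 8, 0, 9.5, 0, 0, 0, 0, 10, 0, 12, 0, 0, 0, 0, 12, 0, 14, 0, 0, 0, 0, 14, 0, 16, 0, 0, 0, 0, 14, 0, 16, 0, 0, 0, 0, 14, 0, 16, 0, 0, 0, 0, 0, 0, 45, 0, 0, 0, 0, 0, 0, 45, 0, 0, 0, 0, 0, 0, 45, 0, 0, 0, 0, 0, 0, 45, 0, 0, 0, 0]

```text
time: 15.6
eef_pos: [0.6058, 0.2156, 0.3195]
tcp_rot: [-0.001, 0.926, 0.0, -0.377]
contact_force: [0.7, 0.1, -0.4]
opening: -0.003
finger_force: 0.0
```

Call:
move_arm:
  plan: [0, 0, 0, 0, -7.4, 0, 0, 0, 0, 0, 0, -7.4, 0, 0, 0, 0, 0, 0, -7.4, 0, 0, 0, 0, 0, 0, -7.4, 0, 0, 0, 0, 0, 0, -7.4, 0, 0, 0, 0, 0, 0, -7, 0, 0, 0, 0, 0, 0, 0, 0, 0]

```text
time: 16.3
eef_pos: [0.6034, 0.2161, 0.3184]
tcp_rot: [-0.002, 1.0, -0.0, -0.001]
contact_force: [-0.7, 0.2, -0.2]
opening: 0.0
finger_force: 0.0
```

Call:
move_arm:
  plan: [-13.4, -44.2, 0, 0, 0, -7, 85, -13.4, -44.2, 0, 0, 0, -7, 85, -13.4, -44.2, 0, 0, 0, -7, 85, -13.4, -44.2, 0, 0, 0, -7, 85, -13.4, -44.2, 0, 0, 0, -7, 85, -13.4, -44.2, 0, 0, 0, -7, 85, -13.4, -44.2, 0, 0, 0, -7, 85, -13.4, -44.2, 0, 0, 0, -7, 85, -13.4, -44.2, 0, 0, 0, -7, 85, -13.4, -44.2, 0, 0, 0, -7, 85, -13.4, -44, 0, 0, 0, -7, 85, 0, 0, 0, 0, 0, 0, 85]

```text
time: 17.5
eef_pos: [0.4574, -0.2751, 0.3176]
tcp_rot: [0.625, 0.781, -0.0, -0.003]
contact_force: [0.3, 0.1, 0.2]
opening: 0.993
finger_force: 0.0
```

Run:
```python
from h import *
import cv2
s=ctrl.get_state();w=cams.read_camera("wrist");print(s["eef_pos"].round(4),R.from_quat(s["tcp_rot"]).as_matrix().round(3))
T=np.eye(4);T[:3,:3]=R.from_quat(s["tcp_rot"]).as_matrix();T[:3,3]=s["eef_pos"];np.save("T6.npy",T@w["T_tool_cam"])
cv2.imwrite("pics/w6.png",w["color"][:,:,::-1])
```

```text
[ 0.4589 -0.2714  0.3178] [[-0.225  0.974 -0.003]
 [ 0.974  0.225  0.004]
 [ 0.004 -0.002 -1.   ]]
```

View pics/w6.png

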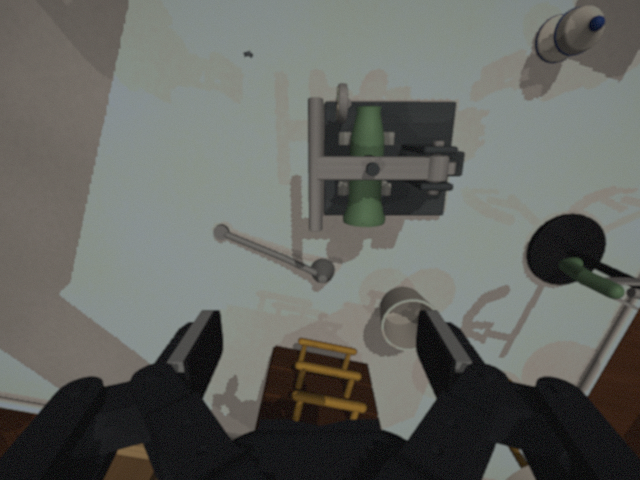

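The bar lies level in this view from (315,98) to (315,230). The spout, at (367,165), is close to the inner finger, so I'll descend with a narrow opening.

Run:
```python
from h import *
T=np.load("T6.npy");c=cams.read_camera("wrist")
def pl(p,z):
    o,d=ray(c,*p,T);return (o+d*(z-o[2])/d[2])
a,b=pl((315.5,99),.106),pl((315.5,229),.106);m=(a+b)/2;y=(a-b)/np.linalg.norm(a-b)
print(m,np.linalg.norm(a-b),"target",m-.042*y,"from",ctrl.get_state()["eef_pos"])
print("spout ends",pl((370,110),.075),pl((364,221),.08))
```

```text
[ 0.44596686 -0.22862314  0.106     ] 0.13680552140194702 target [ 0.45528184 -0.26957715  0.106     ] from [ 0.45980419 -0.26933267  0.31867132]
spout ends [ 0.49129824 -0.15663595  0.075     ] [ 0.51744302 -0.27934402  0.08      ]
```

Call:
move_arm:
  plan: [-3.5, 0, -30, 0, 0, 0, 32, 0, 0, -30, 0, 0, 0, 32, 0, 0, -30, 0, 0, 0, 32, 0, 0, -25, 0, 0, 0, 32, 0, 0, -25, 0, 0, 0, 32, 0, 0, -15, 0, 0, 0, 32, 0, 0, 0, 0, 0, 0, 32, 0, 0, 0, 0, 0, 0, 32]

```text
time: 18.6
eef_pos: [0.4564, -0.2703, 0.1646]
tcp_rot: [0.621, 0.783, -0.0, 0.0]
contact_force: [1.0, 0.0, 0.9]
opening: 0.372
finger_force: 0.0
```

Call:
move_arm:
  plan: [0, 0, -15, 0, 0, 0, 32, 0, 0, -15, 0, 0, 0, 32, 0, 0, -15, 0, 0, 0, 32, 0, 0, -15, 0, 0, 0, 32, 0, 0, -15, 0, 0, 0, 32, 0, 0, -15, 0, 0, 0, 32, 0, 0, 0, 0, 0, 0, 32, 0, 0, 0, 0, 0, 0, 32]

```text
time: 19.4
eef_pos: [0.4556, -0.2704, 0.0733]
tcp_rot: [0.622, 0.783, 0.0, -0.0]
contact_force: [0.6, -0.2, 0.2]
opening: 0.374
finger_force: 0.0
```

Free of contact, so I grip the bar.

Call:
move_arm:
  plan: [0, 0, 0, 0, 0, 0, 8, 0, 0, 0, 0, 0, 0, 8, 0, 0, 0, 0, 0, 0, 8, 0, 0, 0, 0, 0, 0, 8, 0, 0, 0, 0, 0, 0, 8]
  newtons: 45

```text
time: 19.9
eef_pos: [0.4539, -0.2715, 0.0746]
tcp_rot: [0.621, 0.784, -0.002, -0.001]
contact_force: [-7.1, -1.8, 1.7]
opening: 0.17
finger_force: 43.8
```

Gripped at about 15 mm, which matches the bar. Now I swing it up along the arc.

Call:
move_arm:
  plan: [0.4, 0.1, 10.4, 0, 0, 0, 8, 1.2, 0.3, 10.3, 0, 0, 0, 8, 2, 0.5, 10.2, 0, 0, 0, 8, 2.8, 0.6, 10, 0, 0, 0, 8, 3.6, 0.8, 9.7, 0, 0, 0, 8, 4.3, 1, 9.4, 0, 0, 0, 8]

```text
time: 20.5
eef_pos: [0.4655, -0.2687, 0.1329]
tcp_rot: [0.621, 0.784, -0.005, -0.004]
contact_force: [-9.1, -6.1, -2.8]
opening: 0.169
finger_force: 44.1
```

Call:
move_arm:
  plan: [5, 1.2, 9, 0, 0, 0, 8, 5.7, 1.3, 8.6, 0, 0, 0, 8, 6.4, 1.5, 8.1, 0, 0, 0, 8, 7, 1.6, 7.5, 0, 0, 0, 8, 7.5, 1.7, 6.9, 0, 0, 0, 8, 8.1, 1.9, 6.3, 0, 0, 0, 8]

```text
time: 21.1
eef_pos: [0.5029, -0.2603, 0.1842]
tcp_rot: [0.621, 0.784, -0.008, -0.007]
contact_force: [-22.9, -0.6, 18.9]
opening: 0.163
finger_force: 43.7
```

Call:
move_arm:
  plan: [7.5, 1.8, 7.6, 0, 0, 0, 8, 8.5, 2.1, 5.5, 0, 0, 0, 8, 9.3, 2.2, 4.2, 0, 0, 0, 8, 9.6, 2.2, 3.4, 0, 0, 0, 8, 9.8, 2.3, 2.6, 0, 0, 0, 8, 10, 2.3, 1.8, 0, 0, 0, 8]

```text
time: 21.7
eef_pos: [0.5659, -0.2462, 0.2147]
tcp_rot: [0.622, 0.783, -0.0, 0.003]
contact_force: [-5.0, 5.4, 18.9]
opening: 0.15
finger_force: 44.5
```

Call:
move_arm:
  plan: [10.1, 2.3, 0.9, 0, 0, 0, 8, 10.1, 2.3, 0.1, 0, 0, 0, 8, 10.1, 2.3, -0.7, 0, 0, 0, 8, 10, 2.3, -1.5, 0, 0, 0, 8, 9.9, 2.3, -2.4, 0, 0, 0, 8, 9.6, 2.2, -3.2, 0, 0, 0, 8, 3, 0.7, 0, 0, 0, 0, 8, 0, 0, 0, 0, 0, 0, 8]

```text
time: 22.5
eef_pos: [0.6249, -0.2335, 0.2119]
tcp_rot: [0.621, 0.784, -0.005, 0.0]
contact_force: [-23.5, 1.6, 33.4]
opening: 0.1
finger_force: 25.9
```

At the open stop. Release and rise, then look.

Call:
move_arm:
  plan: [0, 0, 0, 0, 0, 0, 60, 0, 0, 0, 0, 0, 0, 60, 0, 0, 0, 0, 0, 0, 60, 0, 0, 0, 0, 0, 0, 60, 0, 0, 30, 0, 0, 0, 60, 0, 0, 40, 0, 0, 0, 60, 0, 0, 40, 0, 0, 0, 60, 0, 0, 40, 0, 0, 0, 60, 0, 0, 0, 0, 0, 0, 60]

```text
time: 23.4
eef_pos: [0.6294, -0.2316, 0.3565]
tcp_rot: [0.622, 0.783, 0.001, 0.006]
contact_force: [0.2, -0.5, 0.8]
opening: 0.7
finger_force: 0.0
```

Run:
```python
from h import *
import cv2
s=ctrl.get_state();w=cams.read_camera("wrist")["color"];print(s["eef_pos"],s["contact_force"])
a=np.hstack([cv2.resize(C["side"]["color"][130:430,180:580],(400,300)),cv2.resize(w,(400,300))])
cv2.imwrite("pics/c7.png",a[:,:,::-1])
```

```text
[ 0.62768641 -0.23078493  0.34921229] [-0.21970134  0.20887822 -0.39689321]
```

View pics/c7.png

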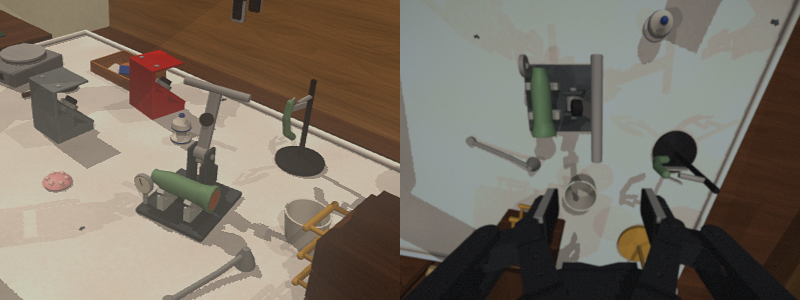

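The clamp is fully open, with its bar ends at their original pixels. The spout lies in its nest and the other objects are where they were.

```bash
python3 -c "
from plant import order
print(order.sign_off())"
```

```text
the job is handed in; nothing more can be done
None
```

I shut the clamp on the spout, pressed the button until it stopped, held it and released it, then swung the clamp fully open; the final pictures show the spout in its nest and nothing else moved. On closing, the bar slipped from the grip past dead centre and the spring snapped it shut.

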